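Pack the paper-screen repair tray: tape roll off its post and paste brush

TASK

Pack the wooden tray for mending the paper screens: lift the wide tape roll straight up off its post on the twin-post stand and set it down flat on its end in the tray's empty square compartment, then lay the paste brush flat in the long compartment with its handle end between the two blocks that narrow it. Lower both into place rather than dropping them, do not drag or tip the stand, and leave the narrow roll and everything else where it is.

Things in the scene. Friction and masses are not known exactly. Their poses are not given: they have to be found in the camera images.
- tray: Shallow wooden tray fixed on the table, 212 (x) x 227 (y) x 20 mm high; origin at the centre of its underside, z up. Floor 5 mm thick, walls and dividers 5 mm thick, 20 mm high (15 mm above the floor). Along its -y side lies the long brush compartment, along its +y side the square roll compartment (towards -x) and a smaller one (towards +x) that holds a pocket tape measure.
- roll_bay (a point): Centre of the floor of the tray's square roll compartment (112 x 112 mm inside), 5 mm above the tray's underside, at (-44, 52.5) mm in the tray's frame; axes as the tray's.
- brush_bay (a point): Centre of the floor of the tray's long brush compartment (202 mm along x, 100 mm along y inside), at (0, -58.5) mm in the tray's frame; axes as the tray's. At its -x end two blocks, 50 mm long in x and 28 mm wide in y, one against each long wall and about as high as the walls, leave a slot 44 mm wide in the middle for the brush's handle end.
- stand: Loose wooden twin-post stand, 1.3 kg: base 220 (x) x 90 (y) x 20 mm, origin at the centre of its underside. Two upright round posts, 22 mm in diameter, at x = -60 and +60 mm, y = 0, each rising to 85 mm above the table (65 mm above the base). One carries the wide roll, the other the narrow roll; which is which varies.
- wide_roll: Roll of cream paper tape on a cardboard core, about 0.1 kg: outer diameter 60 mm, bore 27 mm, 48 mm wide (high). It sits on the stand's base with a post through its bore, the post standing 17 mm proud of it. Origin at the centre of its lower end face, z along its axis, upward.
- narrow_roll: The same kind of roll, 60 mm outer diameter, only 24 mm wide (high), on the other post; it stays there. Origin at the centre of its lower end face, z upward.
- brush: Flat paste brush lying on the table, 180 mm long along x, 16 mm thick, about 0.1 kg; origin at the middle of its length on its underside, z up. Wooden handle 24 mm wide from x = -90 to +20 mm, then a steel ferrule 60 mm wide to +50 mm, then dark bristles 56 mm wide to +90 mm. Centre of mass at about x = +11 mm.
- measure: Pocket tape measure, 58 x 56 x 30 mm, grey, in the tray's smaller compartment; stays there. Origin at the centre of its underside.
- remote: Black remote control, 170 x 45 x 18 mm, lying across beyond the brush. Origin at the centre of its underside. Bystander.
- tin: Low round black tin, 72 mm in diameter, 26 mm high, beyond the brush. Origin at the centre of its underside. Bystander.
- bristle_end (a point): Middle of the bristle end of the paste brush, on its underside, at x = +90 mm in the brush's frame.
Mind the look-alikes: they are no part of the job. Leave any green or purple look-alike of the wide_roll alone.

How it is judged:
By the outcome, as a careful person would: the job done as asked, in the order asked, and still so for the second after the job is handed in, with the robot touching nothing.
It also fails if it takes over 64 s, if anything falls off the work surface, if the arm or the gripper's body presses on something with over 40 N, if the wrist force passes 120 N, or if a joint passes its speed limit or range.

ROBOT

A 6-joint arm with a two-finger parallel gripper is mounted at the origin on the work surface. World frame = base frame: x ahead of the robot, y to its left, z up, the work surface at z = 0. Lengths are in m, angles in rad, forces in N, time in s.
With the tool pointing down it reaches from about 0.225 to 0.725 m from the base axis. Payload 3.1 kg.
Tool frame: the origin (TCP) lies at the very end of the fingers, on their centre line; the grasp point (between the pads) lies 19 mm behind it; z points along the fingers, y is the line along which they close (so a half turn about z gives the same grasp; the last joint's range is limited). The gripper opens to 85 mm and grips with 20 to 120 N. Pads are 22 mm wide; open, the fingers measure 114 mm over their backs; the gripper's body (76 mm by 85 mm) begins 54 mm behind the grasp point. The pads swing forward as they close: fully open they stand 13 mm farther back than shut.
Start: joints at [1.054, 0.048, 0.099, 1.622, 0, 1.443], TCP at [0.199, 0.486, 0.207] pointing down, gripper open.
Joint ranges: [-2.91, 2.91], [-0.99, 1.94], [-1.21, 1.42], [-2.12, 2.29], [-1.49, 1.47], [-3.14, 3.14]. Speed limits (rad/s): [2.79, 2.79, 3.14, 3.14, 3.14, 3.14].

INTERFACE

Orientations are given as a rotation vector (axis times angle).
In Python, from rig import state, read_camera, camera_info, finish_job, outline_of gives the robot as it stands.
- The arm moves only by the tool jog_arm, never from a script. Its argument "plan" is a list that holds one entry, the list of rows, each a list of 6 numbers: the shift along the tool's x, y, z each as a share of 0.15 m, from -1 to 1, then the turn, a rotation vector about the tool's x, y, z each as a share of 45 degrees, from -1 to 1. In form: [[[x, y, z, wx, wy, wz], ...]]. A call has 1 to 12 rows; each row is the pose to reach, as a shift and turn from the pose commanded when the call began, along the tool's axes at that moment; what a row does not reach only later rows make up. A row lasts 1/12 s, in which the tool goes at most 41.7 mm and 7.16 degrees, less where a joint would pass 70% of its speed; a pose out of reach is approached as far as the arm can. A call with a number of a shift or a turn outside -1 to 1 is refused whole. A call with a gripper value outside its range is refused whole. "hand" is the opening, from 0 (shut) to 1 (fully open), set as the call begins (left out, the last holds). The fingers move at their own pace and stop on an object; the grip force is fixed at half the most. Time passes only in rows, so rows that repeat a pose let the fingers close. It gives the time, the measured TCP pose, the force, the opening and the grip force at its end, in the units of the state.
- state(): the state, without advancing time (a new reading comes with each control period).
- read_camera(name): name is "scene" or "top" or "wrist"; returns the picture (480x640x3 uint8, red, green, blue); there is no depth.
- camera_info(name): a dict with "mtx" (3x3 intrinsics, pixels), "distortion" ([k1, k2, p1, p2, k3] as OpenCV has them; the pictures are not rectified), "R" (3x3) and "t" (3): a world point X has camera coordinates R X + t. Camera axes: x right, y down, z forward; pixel columns grow to the right and rows downward; lengths in m; the calibration is good to about 2 mm. A picture is of the moment at which its call begins: read the wrist's pose just before it. camera_info takes no time and is no camera call; for the wrist camera it gives the pose at the moment of the call.
- finish_job(): hands the job in; it is judged then, once.
Trained networks look in the newest picture that a camera, given by its name, has taken for a name from the list of things; names that differ only in an ending like _2 or _b are one class to them, and where a whole thing is asked for, a point or a joint stands for the part that bears it (a point fixed in the world has none). Each returns a list of dicts, best first, with "confidence" (0 to 1); they miss things now and then, are a little off and sometimes report something else, mostly with a low value. They report only what shows in the picture. A call takes as long as a camera call. They do not tell look-alikes from the thing itself.
- outline_of(camera, thing): "region" (480x640 bool, what is visible of it) and "bbox" ([left, top, right, bottom] in pixels, round what is visible of it).
The state is a dict: "clock": time; "q": joint angles; "qd": joint speeds; "tau": joint torques, N m; "ee_pos": TCP position; "ee_rot": TCP orientation; "wrist_force": force on the tool from outside, world axes, zero at the start; "moment": the same for the moment, N m; "grip_width": finger opening in m; "grip_force": force on a finger pad.
Only numpy, scipy, OpenCV 4.12 (cv2) and the standard library are available. Lean on these libraries where they do the work, as an engineer would, in place of code of your own. Each camera call takes 0.05 s, during which the arm holds its last target. There are 200 camera calls.

## Working session

There is one attempt and no reset: what is moved stays moved. The work goes in short steps, Python scripts to look and compute and a tool call to move; the robot and the scene stay as the last step left them, time stands still between calls to the robot, and variables do not carry over. Pictures are saved under pics/ and viewed, at most 14 in all, crops included, and the job is handed in when it is done.

Besides the shell and the picture viewer there is one more tool, called after "Call:" in YAML: its name, and indented under it one key for each argument. jog_arm: Moves the arm, as the interface text tells. Its arguments: {"type":"object","properties":{"plan":{"type":"array"},"hand":{"type":"number"}},"required":["plan"]}

```bash
mkdir -p pics; ls; python3 - <<'E'
from rig import *
import cv2,numpy as np
np.set_printoptions(precision=4,suppress=True)
s=state(); print(s['clock'],s['ee_pos'],s['ee_rot'],s['grip_width'])
ims=[]
for c in ['scene','top']:
    im=read_camera(c); cv2.imwrite(f'pics/{c}0.png',im[:,:,::-1])
    i=camera_info(c); print(c,i)
    for t in ['tray','stand','wide_roll','narrow_roll','brush','measure']:
        for o in outline_of(c,t)[:3]:
            m=o['region']; ys,xs=np.nonzero(m); print(t,round(o['confidence'],2),np.round(o['bbox']),m.sum(),xs.mean().round(1),ys.mean().round(1), im[m].mean(0).round())
E
```

```text
pics
0.0 [0.1987 0.4852 0.2054] [-0.6068 -3.0817  0.0035] 0.08523856238689032
scene {'mtx': array([[535.4009,   0.    , 311.0703],
       [  0.    , 535.4009, 244.0425],
       [  0.    ,   0.    ,   1.    ]]), 'distortion': array([-0.0505,  0.    ,  0.    ,  0.    ,  0.    ]), 'R': array([[-0.2503,  0.968 ,  0.0168],
       [ 0.7062,  0.1944, -0.6808],
       [-0.6623, -0.1585, -0.7322]]), 't': array([ 0.1653, -0.3504,  1.7027])}
tray 0.86 [382. 228. 486. 314.] 5897 434.3 267.5 [211. 178. 117.]
stand 0.84 [205. 201. 249. 271.] 1508 226.7 242.5 [172. 122.  78.]
stand 0.52 [382. 228. 486. 314.] 5886 434.5 267.5 [211. 178. 117.]
wide_roll 0.92 [159. 222. 188. 248.] 626 171.2 233.6 [ 60. 140.  68.]
wide_roll 0.88 [213. 199. 240. 227.] 532 227.8 213.0 [188. 166. 123.]
wide_roll 0.63 [182. 183. 203. 212.] 515 193.3 196.7 [119.  63. 142.]
narrow_roll 0.69 [209. 239. 240. 263.] 346 224.2 251.1 [200. 180. 136.]
narrow_roll 0.63 [384. 229. 487. 315.] 5966 434.4 267.5 [211. 178. 117.]
narrow_roll 0.28 [215. 200. 237. 225.] 448 227.6 214.1 [188. 167. 125.]
brush 0.68 [302. 212. 337. 268.] 888 3
[... 498 characters left out ...]
.9 [219. 189. 123.]
tray 0.72 [123. 216. 151. 250.] 889 135.4 230.1 [120. 117. 119.]
tray 0.65 [298. 230. 330. 321.] 1703 310.2 268.1 [173. 155. 128.]
stand 0.55 [393. 188. 461. 303.] 3265 425.5 243.2 [183. 125.  73.]
wide_roll 0.86 [423. 260. 458. 288.] 735 440.2 273.9 [214. 197. 151.]
wide_roll 0.84 [476. 213. 512. 243.] 848 494.9 227.4 [ 35. 152.  67.]
wide_roll 0.58 [479. 286. 514. 315.] 925 496.1 298.6 [124.  60. 158.]
narrow_roll 0.97 [408. 200. 438. 232.] 560 422.2 215.1 [221. 203. 156.]
brush 0.64 [295. 230. 327. 324.] 1662 310.2 267.0 [173. 156. 129.]
brush 0.34 [122. 217. 150. 246.] 853 135.8 230.2 [117. 115. 117.]
measure 0.86 [121. 215. 152. 246.] 884 135.5 229.9 [119. 116. 119.]
```

View pics/top0.png

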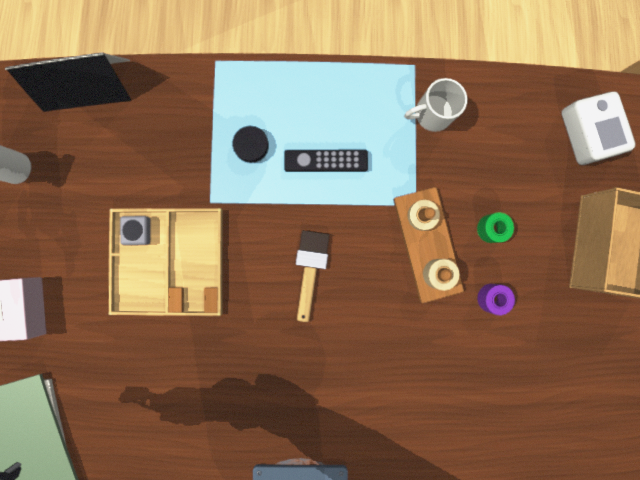

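View pics/scene0.png

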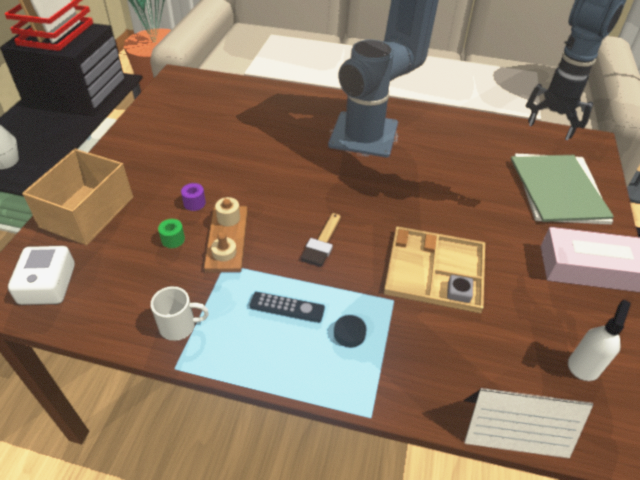

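Top view: candidates for the wide roll are the cream roll at (440,274) on the post nearer the robot, the cream one at (424,214) on the farther post (looks thin in the scene view), green at (496,228) and purple at (497,299). In the scene view, the nearer one at (227,212) is the taller cream roll. I'll check that with a crop and fit the poses.

```bash
cat > h.py <<'E'
from rig import *
import cv2,numpy as np
from scipy.optimize import minimize
np.set_printoptions(precision=4,suppress=True)
def proj(i,X):
    return cv2.projectPoints(np.asarray(X,float).reshape(-1,1,3),cv2.Rodrigues(i['R'])[0],i['t'],i['mtx'],i['distortion'])[0][:,0]
def back(i,uv,z):
    n=cv2.undistortPoints(np.asarray(uv,float).reshape(-1,1,2),i['mtx'],i['distortion'])[:,0]
    d=np.c_[n,np.ones(len(n))]@i['R']; c=-i['R'].T@i['t']
    return c+d*((z-c[2])/d[:,2])[:,None]
def box(x0,x1,y0,y1,z0,z1): return np.array([[x,y,z] for x in(x0,x1) for y in(y0,y1) for z in(z0,z1)])
def cyl(r,z0,z1,x=0,y=0):
    a=np.linspace(0,2*np.pi,24,endpoint=False); return np.array([[x+r*np.cos(t),y+r*np.sin(t),z] for z in(z0,z1) for t in a])
M={'tray':[box(-.106,.106,-.1135,.1135,0,.02)],
 'brush':[box(-.09,.02,-.012,.012,0,.016),box(.02,.05,-.03,.03,0,.016),box(.05,.09,-.028,.028,0,.016)],
 'wide':[cyl(.03,.02,.068)],'narrow':[cyl(.03,.02,.044)]}
def place(P,p):
    c,s=np.cos(p[2]),np.sin(p[2]); return P@np.array([[c,s,0],[-s,c,0],[0,0,1]])+[p[0],p[1],p[3] if len(p)>3 else 0]
S=8
def fit(name,views,p0):
    """views: list of (info,mask); maximise IoU of the hull-silhouette"""
    def cost(p):
        tot=0
        for i,m in views:
            r=np.zeros((480,640),np.uint8); r4=np.zeros((480*4,640*4),np.uint8)
            for P in M[name]:
                uv=proj(i,place(P,p)); h=cv2.convexHull(((uv+.5)*4*16).astype(np.int32)-8)
                cv2.fillConvexPoly(r4,h,1,shift=4)
            m4=m
            tot+=1-(r4&m4).sum()/(r4|m4).sum()
        return tot/len(views)
    views=[(i,cv2.resize(m.astype(np.uint8),None,fx=4,fy=4,interpolation=cv2.INTER_NEAREST)) for i,m in views]
    s=np.array([[0,0,0],[.01,0,0],[0,.01,0],[0,0,.1]])
    r=minimize(cost,p0,method='Nelder-Mead',options=dict(initial_simplex=np.array(p0)+s,xatol=2e-4,fatol=1e-4,maxiter=120))
    return r.x,r.fun
def hull(m):
    h=cv2.convexHull(np.argwhere(m)[:,::-1].astype(np.int32)); o=np.zeros((480,640),np.uint8); cv2.fillConvexPoly(o,h,1); return o
E
cat > m.py <<'E'
from h import *
T,Sc=camera_info('top'),camera_info('scene')
imt,ims=read_camera('top'),read_camera('scene')
def pick(c,t,uv):
    L=[o for o in outline_of(c,t) if abs((o['bbox'][0]+o['bbox'][2])/2-uv[0])+abs((o['bbox'][1]+o['bbox'][3])/2-uv[1])<14]
    return L[0]['region'] if L else None
for n,t,ut,us,z,y0 in [('tray','tray',(168,262),(434,270),.02,0),('brush','brush',(311,276),(320,240),.016,0),('wide','wide_roll',(440,274),(227,212),.068,0),('narrow','narrow_roll',(424,214),(224,251),.044,0)]:
    a,b=pick('top',t,ut),pick('scene',t,us)
    ys,xs=np.nonzero(a); g=back(T,[[xs.mean(),ys.mean()]],z)[0]
    f=(lambda m:m) if n=='brush' else hull
    V=[(T,f(a))]+([(Sc,f(b))] if b is not None else [])
    yaw=-.1 if n=='brush' else 0.
    for v in (V,V[:1],V[1:]):
        if v: print(n,g,*fit(n,v,[g[0],g[1],yaw]))
# stand base: posts' tops by brown colour seen in bore - plain rect of stand region
a=pick('top','stand',(427,245)); uv=np.argwhere(a)[:,::-1]; w=back(T,uv,.02)[:,:2].astype(np.float32)
print('stand',cv2.minAreaRect(w*1000))
c=cv2.resize(ims[180:280,150:260],None,fx=5,fy=5,interpolation=cv2.INTER_CUBIC); d=cv2.resize(imt[180:310,380:520],None,fx=3.85,fy=3.85,interpolation=cv2.INTER_CUBIC)[:500]
cv2.imwrite('pics/c1.png',np.hstack([c,cv2.resize(d,(240,500))])[:,:,::-1])
E
python3 m.py
```

```text
tray [0.505  0.2676 0.02  ] [0.5101 0.2768 0.0179] 0.03231616519848435
tray [0.505  0.2676 0.02  ] [0.5097 0.2772 0.0208] 0.027767297970270888
tray [0.505  0.2676 0.02  ] [0.51   0.278  0.0123] 0.03623030369118374
brush [ 0.5012 -0.0163  0.016 ] [ 0.4835 -0.0135 -0.1178] 0.13342231520217135
brush [ 0.5012 -0.0163  0.016 ] [ 0.4838 -0.0143 -0.1191] 0.06394881297856714
brush [ 0.5012 -0.0163  0.016 ] [ 0.4827 -0.0112 -0.1052] 0.1613732208750659
wide [ 0.4938 -0.2616  0.068 ] [ 0.4931 -0.2676  0.0323] 0.07265223703633417
wide [ 0.4938 -0.2616  0.068 ] [ 0.4924 -0.2688  0.0455] 0.05394865128371795
wide [ 0.4938 -0.2616  0.068 ] [ 0.4954 -0.2665  0.0048] 0.06436990027198553
narrow [ 0.6066 -0.233   0.044 ] [ 0.6083 -0.2382  0.0094] 0.04728694052728388
narrow [ 0.6066 -0.233   0.044 ] [ 0.6083 -0.2382  0.0094] 0.04728694052728388
stand ((550.7474365234375, -251.4210205078125), (219.2056121826172, 93.79008483886719), 15.45722770690918)
```

View pics/c1.png

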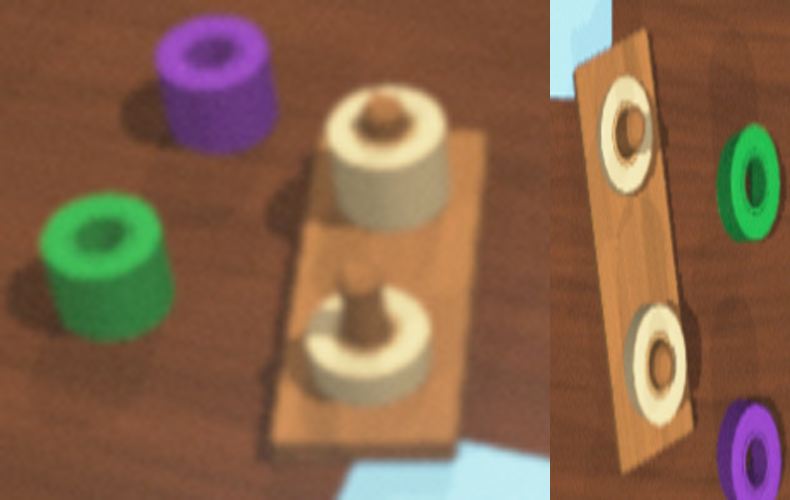

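The crop confirms it: the tall cream roll on the near post (top (440,274), scene (227,212)) is the wide one, with the purple and green look-alikes off the stand. Stand spacing comes out at 119 mm against 120 mm and its yaw at about 15.5°, which agrees with the description. Moving next.

```bash
cat > go.py <<'E'
import sys
from h import *
from scipy.spatial.transform import Rotation as Ro
# usage: go.py x y z yaw_deg(tool y)
def shares(x,y,z,yaw,p=None,R=None):
    s=state(); p=np.array(s['ee_pos']) if p is None else p; R=Ro.from_rotvec(s['ee_rot']) if R is None else R
    a=np.radians(yaw); yt=np.array([np.cos(a),np.sin(a),0]); zt=np.array([0,0,-1]); G=Ro.from_matrix(np.c_[np.cross(yt,zt),yt,zt])
    return R.inv().apply(np.array([x,y,z])-p)/.15, (R.inv()*G).as_rotvec()/np.radians(45)
if __name__=='__main__':
    s=state(); print(s['clock'],'pos',s['ee_pos'],'w',s['grip_width'],'q',np.array(s['q']))
    a=list(map(float,sys.argv[1:5])); sh,t=shares(*a); n=int(np.ceil(max(abs(sh).max(),abs(t).max())))
    print('total',sh,t,'calls',n)
    if n>1:
        p=np.array(s['ee_pos']); a2=np.array(a); q=p+(a2[:3]-p)/n
        print('first',*shares(*q,a[3])); 
        yt=np.radians(a[3]); yt=np.array([np.cos(yt),np.sin(yt),0]); zt=np.array([0,0,-1]); G=Ro.from_matrix(np.c_[np.cross(yt,zt),yt,zt])
        print('then x',n-1,shares(*a,a[3],p=a2[:3]-(a2[:3]-p)/n,R=G)[0])
E
python3 go.py .493 -.267 .17 105.5
```

```text
1.25 pos [0.199  0.4858 0.2066] w 0.085532348151376 q [1.0542 0.048  0.0992 1.622  0.     1.443 ]
total [-3.7161 -3.9012  0.244 ] [-0.     -0.     -0.8395] calls 4
first [-0.929  -0.9753  0.061 ] [-0.     -0.     -0.8395]Traceback (most recent call last):
  File "go.py", line 17, in <module>
    print('then x',n-1,shares(*a,a[3],p=a2[:3]-(a2[:3]-p)/n,R=G)[0])
                       ~~~~~~^^^^^^^^^^^^^^^^^^^^^^^^^^^^^^^^^^^
TypeError: shares() got multiple values for argument 'p'
```

```bash
sed -i 's/shares(\*a,a\[3\],p=/shares(*a,p=/' go.py; python3 go.py .493 -.267 .17 105.5 | tail -1
```

```text
then x 3 [-0.1369 -1.34    0.061 ]
```

Call:
jog_arm:
  plan:
    - [[-0.93, -0.975, 0.06, 0, 0, -0.84], [-0.93, -0.975, 0.06, 0, 0, -0.84], [-0.93, -0.975, 0.06, 0, 0, -0.84], [-0.93, -0.975, 0.06, 0, 0, -0.84], [-0.93, -0.975, 0.06, 0, 0, -0.84], [-0.93, -0.975, 0.06, 0, 0, -0.84], [-0.93, -0.975, 0.06, 0, 0, -0.84]]
  hand: 1

```text
clock: 1.83
ee_pos: [0.2735, 0.2951, 0.1978]
ee_rot: [-0.421, 3.113, -0.001]
wrist_force: [0.0, 1.4, -0.6]
grip_width: 0.0856
grip_force: 0.0
```

```bash
python3 go.py .493 -.267 .17 105.5
```

```text
1.8333 pos [0.2735 0.2951 0.1978] w 0.0855661012931562 q [ 0.6573 -0.2734 -0.212   1.632  -0.0011  0.3885]
total [-0.4155 -4.0012  0.1893] [-0.0013  0.0008 -0.0022] calls 5
first [-0.0831 -0.8002  0.0379] [-0.0013  0.0008 -0.0022]
then x 4 [-0.0818 -0.8004  0.037 ]
```

Call:
jog_arm:
  plan:
    - [[-0.1, -1, 0.05, 0, 0, 0], [-0.1, -1, 0.05, 0, 0, 0], [-0.1, -1, 0.05, 0, 0, 0], [-0.1, -1, 0.05, 0, 0, 0]]

```text
clock: 2.17
ee_pos: [0.328, 0.1554, 0.1902]
ee_rot: [-0.421, 3.112, -0.001]
wrist_force: [0.7, 0.1, 0.6]
grip_width: 0.0849
grip_force: 0.0
```

Call:
jog_arm:
  plan:
    - [[-0.1, -1, 0.05, 0, 0, 0], [-0.1, -1, 0.05, 0, 0, 0], [-0.1, -1, 0.05, 0, 0, 0], [-0.1, -1, 0.05, 0, 0, 0]]

```text
clock: 2.5
ee_pos: [0.3832, 0.0141, 0.1826]
ee_rot: [-0.418, 3.112, -0.002]
wrist_force: [0.4, 0.2, 0.5]
grip_width: 0.0852
grip_force: 0.0
```

Call:
jog_arm:
  plan:
    - [[-0.1, -1, 0.05, 0, 0, 0], [-0.1, -1, 0.05, 0, 0, 0], [-0.1, -1, 0.05, 0, 0, 0], [-0.1, -1, 0.05, 0, 0, 0]]

```text
clock: 2.83
ee_pos: [0.4381, -0.1269, 0.1747]
ee_rot: [-0.418, 3.113, -0.002]
wrist_force: [0.3, 1.2, -0.7]
grip_width: 0.085
grip_force: 0.0
```

```bash
cat > wr.py <<'E'
from h import *
import sys
t,n,z,p=sys.argv[1],sys.argv[2],float(sys.argv[3]),eval(sys.argv[4])
i=camera_info('wrist'); im=read_camera('wrist'); cv2.imwrite(f'pics/{sys.argv[5]}.png',im[:,:,::-1])
print('C',-i['R'].T@i['t'],'expect px',proj(i,[[p[0],p[1],z]]))
for o in outline_of('wrist',t)[:4]:
    m=o['region']; ys,xs=np.nonzero(m); b=o['bbox']; g=back(i,[[(b[0]+b[2])/2,(b[1]+b[3])/2]],z)[0]
    print(round(o['confidence'],2),b,im[m].mean(0).round(),'->',g)
    if np.hypot(*(g[:2]-p[:2]))<.06: print('fit',*fit(n,[(i,m if n=='brush' else hull(m))],p))
E
python3 wr.py wide_roll wide .068 '[.493,-.267,0]' w1; python3 go.py .493 -.267 .17 105.5
```

```text
C [ 0.3609 -0.1468  0.342 ] expect px [[100.598  252.0075]]
0.96 [57.4, 195.3, 159.0, 286.6] [197. 180. 150.] -> [ 0.4831 -0.2624  0.068 ]
fit [ 0.49   -0.2698  0.1061] 0.031129610769162652
0.96 [1.4, 98.8, 38.8, 172.4] [60. 31. 79.] -> [ 0.4245 -0.3343  0.068 ]
0.82 [0.4, 253.7, 32.8, 322.8] [ 47. 108.  59.] -> [ 0.5412 -0.3308  0.068 ]
2.9333 pos [ 0.4379 -0.1268  0.1742] w 0.08515975201715212 q [-0.4288 -0.137  -0.144   1.5639 -0.0005 -0.6935]
total [-0.1102 -0.998   0.028 ] [-0.0004 -0.0004 -0.0075] calls 1
```

Call:
jog_arm:
  plan:
    - [[-0.1, -1, 0.03, 0, 0, 0], [-0.1, -1, 0.03, 0, 0, 0], [-0.1, -1, 0.03, 0, 0, 0], [-0.1, -1, 0.03, 0, 0, 0], [-0.1, -1, 0.03, 0, 0, 0], [-0.1, -1, 0.03, 0, 0, 0]]

```text
clock: 3.43
ee_pos: [0.4916, -0.264, 0.1698]
ee_rot: [0.421, -3.112, -0.003]
wrist_force: [-0.6, -0.4, -0.2]
grip_width: 0.0856
grip_force: 0.0
```

```bash
python3 wr.py wide_roll wide .068 '[.491,-.269,0]' w2; python3 go.py .491 -.269 .1 105.5
```

```text
C [ 0.4148 -0.2845  0.3372] expect px [[300.7231 229.809 ]]
0.96 [255.1, 173.2, 344.7, 272.4] [227. 213. 183.] -> [ 0.4864 -0.2708  0.068 ]
fit [ 0.49   -0.2698  0.0773] 0.018287598722116605
0.95 [90.8, 239.2, 178.6, 326.0] [ 68. 157.  86.] -> [ 0.5605 -0.374   0.068 ]
0.87 [110.3, 63.0, 207.0, 149.0] [136.  70. 181.] -> [ 0.436  -0.3768  0.068 ]
3.5333 pos [ 0.4913 -0.2628  0.1707] w 0.08584964207826483 q [-0.612   0.1273  0.1125  1.5569  0.0008 -0.8837]
total [ 0.0128 -0.0402  0.4711] [ 0.0016 -0.      0.0014] calls 1
```

View pics/w2.png

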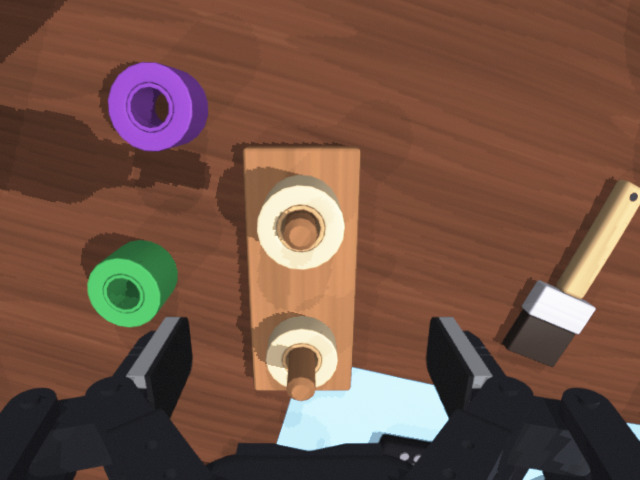

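The picture shows the wide roll on its post at (300,222), the narrow roll at (302,355), and green and purple off to the left. The wrist fit puts the roll at (0.490, -0.2695). Descending.

Call:
jog_arm:
  plan:
    - [[0.02, -0.045, 0.2, 0, 0, 0], [0.02, -0.045, 0.47, 0, 0, 0], [0.02, -0.045, 0.7, 0, 0, 0], [0.02, -0.045, 0.8, 0, 0, 0], [0.02, -0.045, 0.8, 0, 0, 0], [0.02, -0.045, 0.8, 0, 0, 0]]

```text
clock: 4.03
ee_pos: [0.4893, -0.2697, 0.0503]
ee_rot: [0.426, -3.111, -0.003]
wrist_force: [0.9, 0.2, 0.8]
grip_width: 0.0852
grip_force: 0.0
```

```bash
python3 go.py .490 -.2695 .03 105.5
```

```text
4.0333 pos [ 0.4893 -0.2697  0.0503] w 0.0852154026277249 q [-0.6239  0.1602 -0.0911  1.3215  0.0003 -0.8963]
total [-0.0046 -0.0003  0.1353] [ 0.0023 -0.0013  0.0024] calls 1
```

Call:
jog_arm:
  plan:
    - [[0, 0, 0.07, 0, 0, 0], [0, 0, 0.13, 0, 0, 0], [0, 0, 0.13, 0, 0, 0]]

```text
clock: 4.28
ee_pos: [0.4899, -0.2714, 0.0307]
ee_rot: [0.425, -3.113, -0.0]
wrist_force: [-0.9, -0.3, -0.5]
grip_width: 0.0852
grip_force: 0.0
```

Call:
jog_arm:
  plan:
    - [[0, 0, 0, 0, 0, 0], [0, 0, 0, 0, 0, 0], [0, 0, 0, 0, 0, 0], [0, 0, 0, 0, 0, 0], [0, 0, 0, 0, 0, 0], [0, 0, 0, 0, 0, 0], [0, 0, 0, 0, 0, 0], [0, 0, 0, 0, 0, 0]]
  hand: 0.5

```text
clock: 4.95
ee_pos: [0.491, -0.2726, 0.0327]
ee_rot: [-0.424, 3.111, -0.003]
wrist_force: [-0.9, 0.9, 5.2]
grip_width: 0.0562
grip_force: 64.2
```

Call:
jog_arm:
  plan:
    - [[0, 0, -0.03, 0, 0, 0], [0, 0, -0.06, 0, 0, 0], [0, 0, -0.1, 0, 0, 0], [0, 0, -0.15, 0, 0, 0], [0, 0, -0.2, 0, 0, 0], [0, 0, -0.2, 0, 0, 0]]

```text
clock: 5.45
ee_pos: [0.4911, -0.2726, 0.0634]
ee_rot: [-0.424, 3.11, -0.004]
wrist_force: [0.4, 0.6, 0.5]
grip_width: 0.0562
grip_force: 63.7
```

```bash
python3 wr.py narrow_roll narrow .044 '[.606,-.237,0]' w3; python3 go.py .490 -.2695 .13 105.5
```

```text
C [ 0.4137 -0.2926  0.2307] expect px [[313.9777 465.2005]]
0.94 [265.2, 402.0, 359.9, 447.5] [184. 172. 148.] -> [ 0.5763 -0.2462  0.044 ]
fit [ 0.6072 -0.2377  0.0925] 0.4914110262256661
5.55 pos [ 0.4905 -0.2721  0.0619] w 0.05600176884440975 q [-0.6261  0.1559 -0.0725  1.3409  0.     -0.897 ]
total [-0.0021  0.0171 -0.4541] [-0.0014  0.0012  0.0005] calls 1
```

View pics/w3.png

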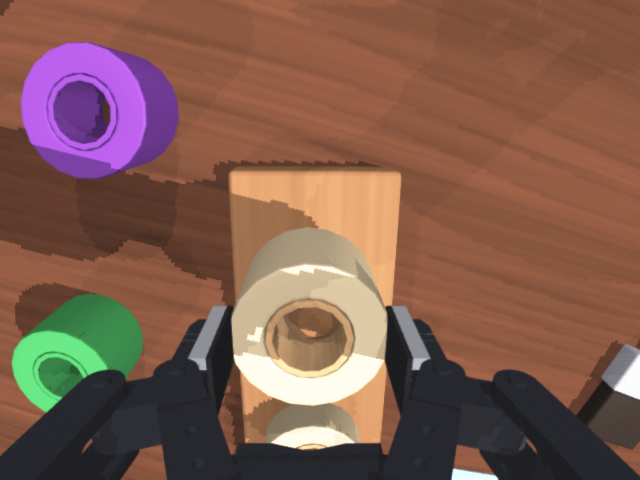

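The roll is held square at (310,335), rising along the post and not tilted; the stand has not moved. Lifting clear.

Call:
jog_arm:
  plan:
    - [[0, 0, -0.12, 0, 0, 0], [0, 0, -0.26, 0, 0, 0], [0, 0, -0.42, 0, 0, 0], [0, 0, -0.6, 0, 0, 0], [0, 0, -0.6, 0, 0, 0], [0, 0, -0.6, 0, 0, 0]]

```text
clock: 6.05
ee_pos: [0.4912, -0.2727, 0.1531]
ee_rot: [-0.424, 3.11, -0.005]
wrist_force: [-0.1, 0.3, -1.6]
grip_width: 0.0561
grip_force: 63.9
```

```bash
python3 go.py .465 .329 .15 91
```

```text
6.05 pos [ 0.4912 -0.2727  0.1531] w 0.056086254452195713 q [-0.6261  0.1329  0.0836  1.5172 -0.     -0.897 ]
total [-0.9052  3.9116  0.0095] [-0.0039  0.0039  0.3228] calls 4
first [-0.2263  0.9779  0.0024] [-0.0039  0.0039  0.3228]
then x 3 [0.0262 1.0034 0.0051]
```

Call:
jog_arm:
  plan:
    - [[-0.04, 0.18, 0, 0, 0, 0.06], [-0.1, 0.4, 0, 0, 0, 0.13], [-0.15, 0.65, 0, 0, 0, 0.22], [-0.22, 0.95, 0, 0, 0, 0.32]]

```text
clock: 6.38
ee_pos: [0.4823, -0.1291, 0.1485]
ee_rot: [0.022, -3.138, -0.002]
wrist_force: [0.8, 0.2, -0.3]
grip_width: 0.0564
grip_force: 64.0
```

Call:
jog_arm:
  plan:
    - [[0, 0.25, 0, 0, 0, 0], [0, 0.5, 0, 0, 0, 0], [0, 0.75, 0, 0, 0, 0], [0, 1, 0, 0, 0, 0]]

```text
clock: 6.72
ee_pos: [0.4792, 0.0216, 0.1488]
ee_rot: [0.03, -3.138, -0.001]
wrist_force: [0.6, 0.7, -0.9]
grip_width: 0.0561
grip_force: 64.0
```

Call:
jog_arm:
  plan:
    - [[0, 0.25, 0, 0, 0, 0], [0, 0.5, 0, 0, 0, 0], [0, 0.75, 0, 0, 0, 0], [0, 1, 0, 0, 0, 0]]

```text
clock: 7.05
ee_pos: [0.4763, 0.1714, 0.1489]
ee_rot: [0.031, -3.138, 0.001]
wrist_force: [1.7, -0.8, 0.5]
grip_width: 0.056
grip_force: 64.0
```

```bash
python3 wr.py tray tray .02 '[.51,.277,.018]' w4;python3 go.py .465 .329 .15 91
```

```text
C [0.3971 0.1705 0.3165] expect px [[444.3241 267.4533]]
0.72 [296.6, 119.2, 603.3, 380.4] [218. 189. 140.] -> [0.4955 0.2797 0.02  ]
fit [0.5061 0.2781 0.0149] 0.05060652365058094
7.15 pos [0.4759 0.1745 0.1487] w 0.056284798689215994 q [ 0.2174 -0.0013 -0.0659  1.5095  0.0026  0.1905]
total [ 0.0446  1.0313 -0.0066] [ 0.0024 -0.0048  0.0121] calls 2
first [ 0.0223  0.5157 -0.0033] [ 0.0024 -0.0048  0.0121]
then x 1 [ 0.0272  0.5154 -0.0044]
```

Call:
jog_arm:
  plan:
    - [[0.04, 0.25, 0, 0, 0, 0], [0.04, 0.5, 0, 0, 0, 0], [0.04, 0.75, 0, 0, 0, 0], [0.04, 1, 0, 0, 0, 0], [0.04, 1, 0, 0, 0, 0], [0.04, 1, 0, 0, 0, 0]]

```text
clock: 7.65
ee_pos: [0.4678, 0.32, 0.1486]
ee_rot: [0.035, -3.138, 0.004]
wrist_force: [-0.1, -0.6, -1.4]
grip_width: 0.056
grip_force: 64.3
```

Call:
jog_arm:
  plan:
    - [[0, 0.02, 0.2, 0, 0, 0], [0, 0.02, 0.4, 0, 0, 0], [0, 0.02, 0.6, 0, 0, 0], [0, 0.02, 0.75, 0, 0, 0], [0, 0.02, 0.82, 0, 0, 0], [0, 0.02, 0.82, 0, 0, 0]]

```text
clock: 8.15
ee_pos: [0.466, 0.3192, 0.0237]
ee_rot: [0.028, -3.134, 0.007]
wrist_force: [-0.2, 0.2, -1.0]
grip_width: 0.0562
grip_force: 64.3
```

```bash
python3 go.py .465 .329 .018 91
```

```text
8.15 pos [0.466  0.3192 0.0237] w 0.05620096129637644 q [ 0.4823  0.1991 -0.1009  1.2795 -0.0006  0.4646]
total [0.005  0.0655 0.0378] [-0.0057 -0.0097  0.0002] calls 1
```

Call:
jog_arm:
  plan:
    - [[0, 0.06, 0, 0, 0, 0], [0, 0.06, 0.01, 0, 0, 0], [0, 0.06, 0.02, 0, 0, 0], [0, 0.06, 0.03, 0, 0, 0], [0, 0.06, 0.03, 0, 0, 0]]

```text
clock: 8.57
ee_pos: [0.4695, 0.3321, 0.0247]
ee_rot: [-0.031, 3.14, 0.001]
wrist_force: [-0.4, -0.7, -1.2]
grip_width: 0.0562
grip_force: 64.3
```

Call:
jog_arm:
  plan:
    - [[0, 0, 0.01, 0, 0, 0], [0, 0, 0.01, 0, 0, 0], [0, 0, 0.01, 0, 0, 0]]

```text
clock: 8.82
ee_pos: [0.4687, 0.3316, 0.0221]
ee_rot: [0.031, -3.141, 0.0]
wrist_force: [-0.6, -0.5, -1.3]
grip_width: 0.0565
grip_force: 64.3
```

Call:
jog_arm:
  plan:
    - [[0, 0, 0.01, 0, 0, 0], [0, 0, 0.02, 0, 0, 0], [0, 0, 0.02, 0, 0, 0]]

```text
clock: 9.07
ee_pos: [0.4685, 0.3314, 0.0186]
ee_rot: [0.031, -3.141, 0.001]
wrist_force: [0.6, -0.1, -0.9]
grip_width: 0.056
grip_force: 64.3
```

Call:
jog_arm:
  plan:
    - [[0, 0, 0.007, 0, 0, 0], [0, 0, 0.007, 0, 0, 0], [0, 0, 0.007, 0, 0, 0]]

```text
clock: 9.32
ee_pos: [0.4687, 0.3316, 0.018]
ee_rot: [0.031, -3.141, 0.0]
wrist_force: [-0.4, 0.3, -1.2]
grip_width: 0.0561
grip_force: 64.3
```

Call:
jog_arm:
  plan:
    - [[0, 0, 0.007, 0, 0, 0], [0, 0, 0.007, 0, 0, 0], [0, 0, 0.007, 0, 0, 0]]

```text
clock: 9.57
ee_pos: [0.4689, 0.3317, 0.0177]
ee_rot: [-0.031, 3.141, 0.0]
wrist_force: [-1.1, -0.6, 3.0]
grip_width: 0.0561
grip_force: 64.7
```

Call:
jog_arm:
  plan:
    - [[0, 0, 0.007, 0, 0, 0], [0, 0, 0.007, 0, 0, 0], [0, 0, 0.007, 0, 0, 0]]

```text
clock: 9.82
ee_pos: [0.4689, 0.3317, 0.0177]
ee_rot: [-0.031, 3.141, 0.0]
wrist_force: [-3.2, -2.2, 7.9]
grip_width: 0.0563
grip_force: 65.2
```

Contact at z = 0.0177, just where it was expected, so the roll stands on the floor. Releasing.

Call:
jog_arm:
  plan:
    - [[0, 0, 0, 0, 0, 0], [0, 0, 0, 0, 0, 0], [0, 0, 0, 0, 0, 0], [0, 0, 0, 0, 0, 0], [0, 0, 0, 0, 0, 0], [0, 0, 0, 0, 0, 0]]
  hand: 1

```text
clock: 10.32
ee_pos: [0.4686, 0.3315, 0.0156]
ee_rot: [0.031, -3.141, 0.0]
wrist_force: [-0.8, 0.0, -0.5]
grip_width: 0.0856
grip_force: 0.0
```

Call:
jog_arm:
  plan:
    - [[0, 0, -0.1, 0, 0, 0], [0, 0, -0.25, 0, 0, 0], [0, 0, -0.5, 0, 0, 0], [0, 0, -0.75, 0, 0, 0], [0, 0, -0.9, 0, 0, 0], [0, 0, -0.9, 0, 0, 0]]

```text
clock: 10.82
ee_pos: [0.4724, 0.3336, 0.1586]
ee_rot: [-0.031, 3.13, 0.009]
wrist_force: [1.0, 0.6, 0.3]
grip_width: 0.0852
grip_force: 0.0
```

```bash
python3 - <<'E'
from h import *
im=read_camera('top'); i=camera_info('top')
for t in ['wide_roll','brush','stand','tray']:
    for o in outline_of('top',t)[:3]: print(t,round(o['confidence'],2),o['bbox'])
import wr_none if False else None
E
true
```

```text
File "<stdin>", line 5
    import wr_none if False else None
                   ^^
SyntaxError: invalid syntax
```

```bash
python3 wr.py brush brush .016 '[.484,-.014,-.118]' w5;python3 go.py .489 -.015 .12 83.3
```

```text
C [0.3907 0.3317 0.3251] expect px [[-90.0484 224.9254]]
10.9167 pos [0.4698 0.3322 0.1526] w 0.08507035840738966 q [0.4989 0.1695 0.1235 1.5213 0.     0.4793]
total [-0.0817 -2.3171  0.2136] [0.0024 0.0039 0.1739] calls 3
first [-0.0272 -0.7724  0.0712] [0.0024 0.0039 0.1739]
then x 2 [-0.1323 -0.7613  0.0724]
```

View pics/w5.png

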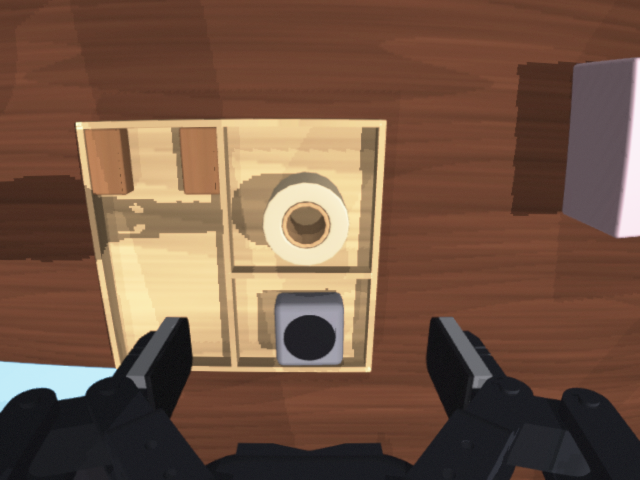

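Call:
jog_arm:
  plan:
    - [[-0.03, -0.25, 0, 0, 0, 0.17], [-0.03, -0.5, 0, 0, 0, 0.17], [-0.03, -0.75, 0, 0, 0, 0.17], [-0.03, -1, 0, 0, 0, 0.17]]

```text
clock: 11.25
ee_pos: [0.4745, 0.1802, 0.1482]
ee_rot: [-0.177, -3.132, 0.002]
wrist_force: [0.9, 0.3, 0.7]
grip_width: 0.0855
grip_force: 0.0
```

Call:
jog_arm:
  plan:
    - [[-0.13, -0.25, 0, 0, 0, 0], [-0.13, -0.5, 0, 0, 0, 0], [-0.13, -0.75, 0, 0, 0, 0], [-0.13, -1, 0, 0, 0, 0], [-0.13, -1, 0, 0, 0, 0]]

```text
clock: 11.67
ee_pos: [0.4765, 0.0247, 0.1484]
ee_rot: [-0.19, -3.131, 0.006]
wrist_force: [0.3, 0.8, -0.3]
grip_width: 0.0855
grip_force: 0.0
```

```bash
python3 wr.py brush brush .016 '[.484,-.014,-.118]' w6;python3 go.py .489 -.015 .1 83.3
```

```text
C [0.3981 0.0353 0.3162] expect px [[260.1786 237.1853]]
0.65 [225.6, 109.0, 298.6, 340.2] [179. 162. 140.] -> [ 0.4744 -0.011   0.016 ]
fit [ 0.4815 -0.0134 -0.1358] 0.05651113857252599
11.7667 pos [0.4772 0.0293 0.1488] w 0.0854593719185716 q [-0.0794 -0.0755 -0.1377  1.5123  0.0005  0.0381]
total [-0.1143 -0.2842  0.3248] [ 0.0004 -0.0049 -0.0008] calls 1
```

The roll stands upright in the square compartment at (306,224), clear of the walls, with the measure untouched at (310,330). Now the brush: grip at about (0.486, -0.014), yaw 82.8°.

Call:
jog_arm:
  plan:
    - [[-0.1, -0.28, 0.1, 0, 0, 0.01], [-0.1, -0.28, 0.3, 0, 0, 0.01], [-0.1, -0.28, 0.5, 0, 0, 0.01], [-0.1, -0.28, 0.5, 0, 0, 0.01], [-0.1, -0.28, 0.5, 0, 0, 0.01], [-0.1, -0.28, 0.5, 0, 0, 0.01]]
  hand: 0.65

```text
clock: 12.27
ee_pos: [0.489, -0.0118, 0.0766]
ee_rot: [0.188, 3.136, 0.0]
wrist_force: [0.5, 0.0, 0.4]
grip_width: 0.0554
grip_force: 0.0
```

```bash
python3 wr.py brush brush .016 '[.482,-.0135,-.125]' w7;python3 go.py .486 -.014 .004 82.8
```

```text
C [ 0.4097 -0.0019  0.244 ] expect px [[304.327  241.6712]]
0.78 [255.3, 77.4, 354.1, 372.6] [187. 172. 148.] -> [ 0.4721 -0.012   0.016 ]
fit [ 0.4818 -0.0135 -0.1341] 0.046118792679040066
12.3667 pos [ 0.4905 -0.0123  0.0784] w 0.05573163215032193 q [-0.162  -0.0356 -0.2397  1.3624  0.0002 -0.0419]
total [ 0.0308 -0.0148  0.496 ] [-0.      0.0053  0.0071] calls 1
```

View pics/w7.png

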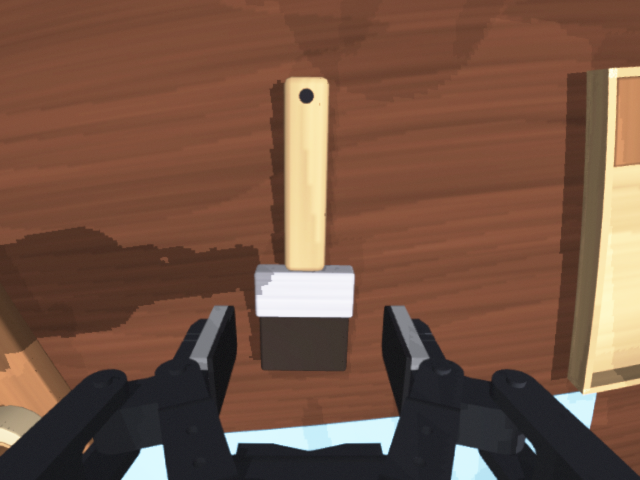

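The brush lies at (305,220) with its handle pointing up in the picture and the ferrule's edge at row 268. The fingers straddle its axis. Descending on the handle just behind the ferrule.

Call:
jog_arm:
  plan:
    - [[0.045, -0.012, 0, 0, 0, 0.01], [0.045, -0.012, 0.15, 0, 0, 0.01], [0.045, -0.012, 0.3, 0, 0, 0.01], [0.045, -0.012, 0.4, 0, 0, 0.01], [0.045, -0.012, 0.4, 0, 0, 0.01], [0.045, -0.012, 0.4, 0, 0, 0.01]]

```text
clock: 12.87
ee_pos: [0.4814, -0.0137, 0.0165]
ee_rot: [-0.203, -3.135, -0.0]
wrist_force: [0.3, -0.3, 0.7]
grip_width: 0.0556
grip_force: 0.0
```

```bash
python3 go.py .484 -.0138 .004 82.6
```

```text
12.8667 pos [ 0.4814 -0.0137  0.0165] w 0.05557647874789397 q [-0.1679 -0.0178 -0.3483  1.2406 -0.     -0.0384]
total [-0.0175  0.0019  0.0831] [ 0.     -0.0005 -0.0005] calls 1
```

Call:
jog_arm:
  plan:
    - [[-0.015, 0, 0.04, 0, 0, 0], [-0.015, 0, 0.07, 0, 0, 0], [-0.015, 0, 0.075, 0, 0, 0], [-0.015, 0, 0.075, 0, 0, 0]]

```text
clock: 13.2
ee_pos: [0.4842, -0.0143, 0.005]
ee_rot: [0.204, 3.135, -0.0]
wrist_force: [-0.2, -0.2, 0.4]
grip_width: 0.0558
grip_force: 0.0
```

Call:
jog_arm:
  plan:
    - [[0, 0, 0, 0, 0, 0], [0, 0, 0, 0, 0, 0], [0, 0, 0, 0, 0, 0], [0, 0, 0, 0, 0, 0], [0, 0, 0, 0, 0, 0], [0, 0, 0, 0, 0, 0], [0, 0, 0, 0, 0, 0]]
  hand: 0.1

```text
clock: 13.78
ee_pos: [0.484, -0.0142, 0.0048]
ee_rot: [0.203, 3.135, -0.0]
wrist_force: [-0.1, -1.0, 0.4]
grip_width: 0.0085
grip_force: 0.0
```

```bash
python3 wr.py brush brush .016 '[.482,-.0135,-.125]' w8; python3 - <<'E'
import sys; sys.path.insert(0,'.')
from h import *
im=read_camera('top')
for t in ['brush']:
    for o in outline_of('top',t)[:3]: print(t,round(o['confidence'],2),o['bbox'])
w=cv2.imread('pics/w8.png'); sc=read_camera('scene')[190:290,270:390,::-1]
sc=cv2.resize(sc,(320,267),interpolation=cv2.INTER_CUBIC); o=np.zeros((480,800,3),np.uint8); o[:,:480]=w[:,80:560]; o[:267,480:]=sc
cv2.imwrite('pics/c8.png',o)
E
```

```text
C [ 0.4048 -0.0035  0.1721] expect px [[309.6191 304.961 ]]
0.74 [241.8, 72.1, 375.0, 450.9] [222. 209. 172.] -> [ 0.4627 -0.0115  0.016 ]
fit [ 0.4815 -0.0134 -0.1346] 0.4478690411484477
brush 0.91 [296.1, 231.9, 327.9, 259.4]
brush 0.67 [110.7, 208.7, 223.4, 315.5]
```

View pics/c8.png

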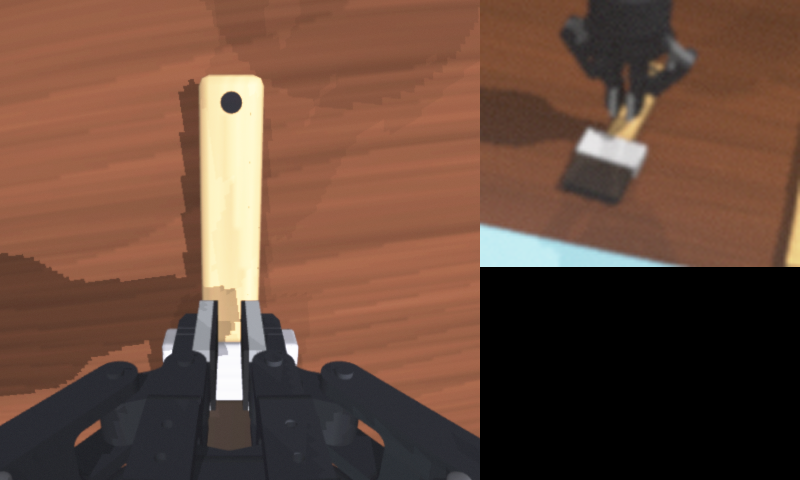

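The fingers closed without gripping: their tips are at (230,300) in the wrist crop, over the handle. I'll check how high the tips really are.

```bash
python3 - <<'E'
from h import *
from scipy.spatial.transform import Rotation as Ro
s=state(); i=camera_info('wrist'); S=camera_info('scene'); p=np.array(s['ee_pos']); R=Ro.from_rotvec(s['ee_rot']).as_matrix()
print(p,s['wrist_force'],s['grip_width'])
for b in (0,.005,.01,.013,.016,.019,.025):
    L=[p-R[:,2]*b+R[:,1]*y+R[:,0]*x for y in(-.004,.004) for x in (.011,-.011)]
    print(b,proj(i,L).round(0).tolist(),proj(S,[p-R[:,2]*b]).round(0))
E
```

```text
[ 0.484  -0.0142  0.0047] [-0.2793 -0.335   0.5603] 0.008982851366762034
0 [[299.0, 275.0], [300.0, 320.0], [318.0, 275.0], [317.0, 320.0]] [[323. 238.]]
0.005 [[299.0, 279.0], [300.0, 325.0], [318.0, 279.0], [318.0, 325.0]] [[323. 237.]]
0.01 [[299.0, 284.0], [299.0, 331.0], [318.0, 284.0], [318.0, 331.0]] [[323. 236.]]
0.013 [[299.0, 287.0], [299.0, 334.0], [318.0, 287.0], [318.0, 334.0]] [[323. 235.]]
0.016 [[299.0, 290.0], [299.0, 338.0], [319.0, 290.0], [318.0, 338.0]] [[323. 234.]]
0.019 [[298.0, 293.0], [299.0, 342.0], [319.0, 293.0], [318.0, 342.0]] [[323. 233.]]
0.025 [[298.0, 300.0], [298.0, 350.0], [319.0, 300.0], [319.0, 350.0]] [[323. 232.]]
```

Call:
jog_arm:
  plan:
    - [[0, 0, 0, 0, 0, 0], [0, 0, 0, 0, 0, 0], [0, 0, 0, 0, 0, 0], [0, 0, 0, 0, 0, 0], [0, 0, 0.01, 0, 0, 0], [0, 0, 0.02, 0, 0, 0]]
  hand: 0.45

```text
clock: 14.53
ee_pos: [0.4841, -0.0142, 0.0017]
ee_rot: [0.203, 3.135, -0.0]
wrist_force: [0.2, -0.3, 0.3]
grip_width: 0.0379
grip_force: 0.0
```

```bash
python3 - <<'E'
from h import *
s=state(); print(s['ee_pos'],s['grip_width'],s['wrist_force'])
w=read_camera('wrist')[:,:,::-1]; sc=read_camera('scene')[190:290,270:390,::-1]
sc=cv2.resize(sc,(320,267),interpolation=cv2.INTER_CUBIC); o=np.zeros((480,800,3),np.uint8); o[:,:480]=w[:,80:560]; o[:267,480:]=sc
cv2.imwrite('pics/c9.png',o)
E
```

```text
[ 0.4841 -0.0142  0.0017] 0.03792266275699673 [ 0.2026 -0.2654  0.2893]
```

View pics/c9.png

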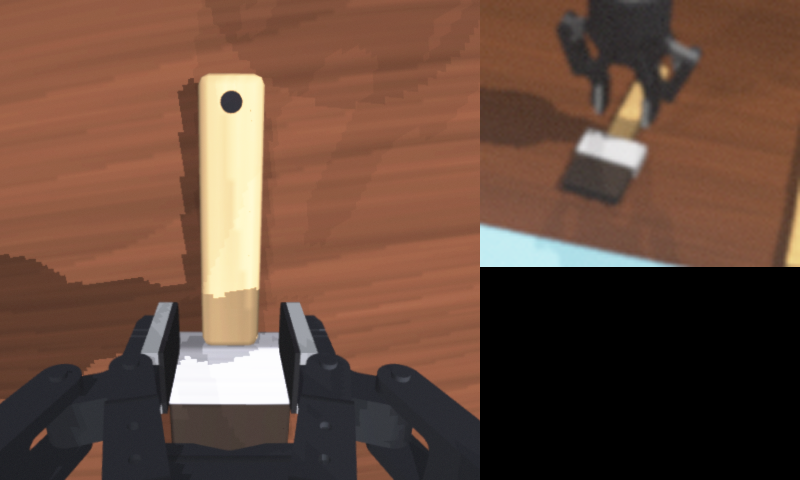

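The tips straddle the handle at (170,303) and (290,303) but stand above it, roughly z ≈ 0.02. I'll descend guarded, watching the force.

Call:
jog_arm:
  plan:
    - [[0, 0, 0.015, 0, 0, 0], [0, 0, 0.03, 0, 0, 0], [0, 0, 0.03, 0, 0, 0]]

```text
clock: 14.88
ee_pos: [0.4835, -0.0141, -0.0034]
ee_rot: [-0.203, -3.134, -0.0]
wrist_force: [-0.1, 0.6, 0.1]
grip_width: 0.0386
grip_force: 0.0
```

Call:
jog_arm:
  plan:
    - [[0, 0, 0.01, 0, 0, 0], [0, 0, 0.02, 0, 0, 0], [0, 0, 0.02, 0, 0, 0]]

```text
clock: 15.13
ee_pos: [0.4837, -0.0142, -0.0062]
ee_rot: [-0.203, -3.134, -0.0]
wrist_force: [0.1, -0.1, -0.1]
grip_width: 0.0381
grip_force: 0.0
```

Call:
jog_arm:
  plan:
    - [[0, 0, 0.01, 0, 0, 0], [0, 0, 0.02, 0, 0, 0], [0, 0, 0.02, 0, 0, 0]]

```text
clock: 15.38
ee_pos: [0.4837, -0.0142, -0.0091]
ee_rot: [-0.203, -3.134, -0.0]
wrist_force: [-0.0, 0.3, 0.6]
grip_width: 0.0383
grip_force: 0.0
```

Call:
jog_arm:
  plan:
    - [[0, 0, 0.01, 0, 0, 0], [0, 0, 0.02, 0, 0, 0], [0, 0, 0.02, 0, 0, 0]]

```text
clock: 15.63
ee_pos: [0.4837, -0.0141, -0.0122]
ee_rot: [-0.203, -3.134, -0.0]
wrist_force: [-0.4, -0.8, -0.0]
grip_width: 0.0384
grip_force: 0.0
```

Call:
jog_arm:
  plan:
    - [[0, 0, 0, 0, 0, 0], [0, 0, 0, 0, 0, 0], [0, 0, 0, 0, 0, 0], [0, 0, 0, 0, 0, 0], [0, 0, 0, 0, 0, 0], [0, 0, 0, 0, 0, 0]]
  hand: 0.15

```text
clock: 16.13
ee_pos: [0.4841, -0.0142, -0.0115]
ee_rot: [0.203, 3.135, -0.0]
wrist_force: [-1.0, 0.5, 1.6]
grip_width: 0.0213
grip_force: 58.9
```

Gripped (21 mm reading, 59 N). Lifting gently and checking that it hangs level.

Call:
jog_arm:
  plan:
    - [[0, 0, -0.05, 0, 0, 0], [0, 0, -0.12, 0, 0, 0], [0, 0, -0.25, 0, 0, 0], [0, 0, -0.4, 0, 0, 0], [0, 0, -0.55, 0, 0, 0], [0, 0, -0.55, 0, 0, 0]]

```text
clock: 16.63
ee_pos: [0.488, -0.0149, 0.0768]
ee_rot: [0.203, 3.125, -0.002]
wrist_force: [0.9, -0.8, -0.5]
grip_width: 0.021
grip_force: 58.9
```

```bash
python3 - <<'E'
from h import *
s=state(); print(s['ee_pos'],s['grip_width'],s['wrist_force'])
w=read_camera('wrist')[:,:,::-1]; sc=read_camera('scene')[180:280,270:390,::-1]
sc=cv2.resize(sc,(320,267),interpolation=cv2.INTER_CUBIC); o=np.zeros((480,800,3),np.uint8); o[:,:480]=w[:,80:560]; o[:267,480:]=sc
cv2.imwrite('pics/c10.png',o)
E
python3 go.py .51 .2185 .07 91
```

```text
[ 0.488  -0.0149  0.0768] 0.02104005677093354 [ 0.9105 -0.8255 -0.4671]
16.7333 pos [ 0.4854 -0.0144  0.0724] w 0.020866215683822353 q [-0.1679 -0.0456 -0.2616  1.3512 -0.     -0.0383]
total [0.0379 1.5612 0.0154] [-0.0006  0.0045 -0.1872] calls 2
first [0.019  0.7806 0.0077] [-0.0006  0.0045 -0.1872]
then x 1 [-0.0957  0.7749  0.0079]
```

View pics/c10.png

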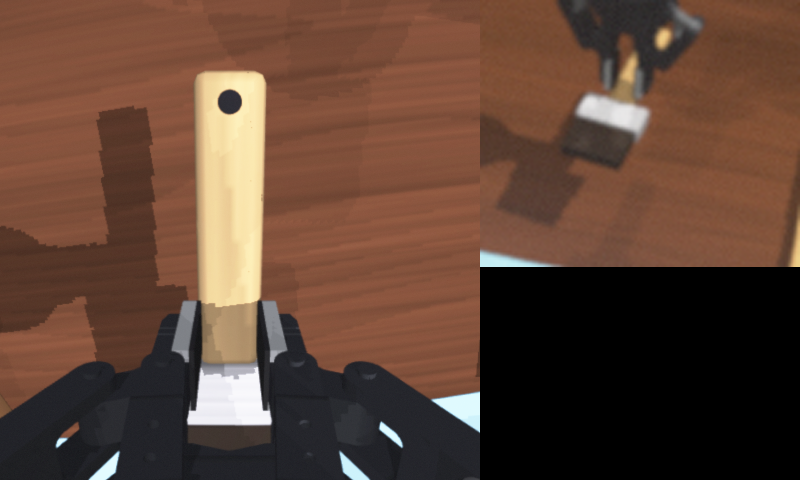

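The brush is held on the handle at (230,330), aligned with the fingers and about level. Carrying it to the tray.

Call:
jog_arm:
  plan:
    - [[0, 0.15, 0, 0, 0, -0.19], [0, 0.35, 0, 0, 0, -0.19], [0, 0.55, 0, 0, 0, -0.19], [0, 0.78, 0, 0, 0, -0.19]]

```text
clock: 17.07
ee_pos: [0.4977, 0.1022, 0.0688]
ee_rot: [0.028, -3.138, 0.001]
wrist_force: [0.2, 0.2, -1.6]
grip_width: 0.0207
grip_force: 59.0
```

Call:
jog_arm:
  plan:
    - [[-0.05, 0.15, 0, 0, 0, 0], [-0.08, 0.35, 0, 0, 0, 0], [-0.1, 0.55, 0, 0, 0, 0], [-0.12, 0.78, 0, 0, 0, 0], [-0.12, 0.78, 0, 0, 0, 0], [-0.12, 0.78, 0, 0, 0, 0], [-0.12, 0.78, 0, 0, 0, 0]]

```text
clock: 17.65
ee_pos: [0.5135, 0.2186, 0.0691]
ee_rot: [0.032, -3.138, 0.003]
wrist_force: [-1.0, -0.0, -0.9]
grip_width: 0.0209
grip_force: 59.1
```

```bash
python3 go.py .513 .2185 .008 91; python3 - <<'E'
from h import *
i=camera_info('wrist'); w=read_camera('wrist')[:,:,::-1]; cv2.imwrite('pics/w11.png',w)
for o in outline_of('wrist','tray')[:2]: print(o['bbox'],o['confidence'])
# expected tray features at wall-top height for pose guess
g=[.51,.277,.018]
for n,P in dict(slotL=(-.051,-.0805,.02),slotR=(-.051,-.0365,.02),slotLo=(-.101,-.0805,.02),slotRo=(-.101,-.0365,.02),cornerNN=(-.106,-.1135,.02)).items(): print(n,place(np.array([P]),g)[0],proj(i,place(np.array([P]),g)))
E
```

```text
17.65 pos [0.5135 0.2186 0.0691] w 0.02092530219988118 q [ 0.2828  0.1512 -0.0634  1.3595 -0.0007  0.2626]
total [ 0.0023 -0.      0.4071] [-0.002  -0.0038  0.0035] calls 1
[196.9, 43.8, 633.7, 403.7] 0.86
slotL [0.4605 0.1956 0.02  ] [[266.0968 162.9198]]
slotR [0.4597 0.2396 0.02  ] [[350.7175 163.0138]]
slotLo [0.4105 0.1947 0.02  ] [[263.6843  61.3323]]
slotRo [0.4097 0.2387 0.02  ] [[353.249   61.3764]]
cornerNN [0.4061 0.1616 0.02  ] [[196.7607  51.9058]]
```

View pics/w11.png

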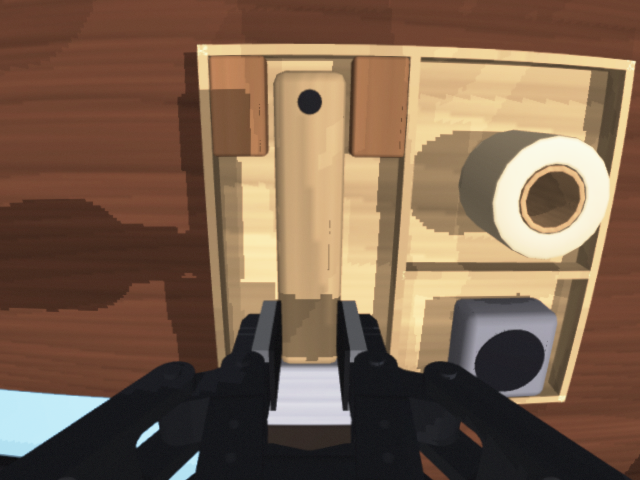

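The handle (310,75–360) lines up between the two blocks (inner edges 267 and 352). The tray appears about 3.5 mm nearer the robot than assumed, so I shift by that much and lower.

Call:
jog_arm:
  plan:
    - [[0.025, 0, 0.1, 0, 0, 0], [0.025, 0, 0.22, 0, 0, 0], [0.025, 0, 0.33, 0, 0, 0], [0.025, 0, 0.4, 0, 0, 0], [0.025, 0, 0.43, 0, 0, 0], [0.025, 0, 0.43, 0, 0, 0], [0.025, 0, 0.43, 0, 0, 0]]

```text
clock: 18.33
ee_pos: [0.5113, 0.2186, 0.0066]
ee_rot: [-0.03, 3.141, 0.0]
wrist_force: [-0.1, 0.3, -1.1]
grip_width: 0.0208
grip_force: 59.1
```

Call:
jog_arm:
  plan:
    - [[0, 0, 0.01, 0, 0, 0], [0, 0, 0.02, 0, 0, 0], [0, 0, 0.03, 0, 0, 0], [0, 0, 0.03, 0, 0, 0]]

```text
clock: 18.67
ee_pos: [0.5113, 0.2192, 0.002]
ee_rot: [-0.031, 3.141, 0.0]
wrist_force: [-0.8, 0.0, -1.3]
grip_width: 0.0209
grip_force: 59.1
```

Expected contact is at z ≈ -0.0065.

Call:
jog_arm:
  plan:
    - [[0, 0, 0.01, 0, 0, 0], [0, 0, 0.02, 0, 0, 0], [0, 0, 0.03, 0, 0, 0], [0, 0, 0.03, 0, 0, 0]]

```text
clock: 19.0
ee_pos: [0.5107, 0.219, -0.0033]
ee_rot: [0.031, -3.141, 0.0]
wrist_force: [-0.8, -1.3, -1.8]
grip_width: 0.0205
grip_force: 59.1
```

Call:
jog_arm:
  plan:
    - [[0, 0, 0.01, 0, 0, 0], [0, 0, 0.015, 0, 0, 0], [0, 0, 0.015, 0, 0, 0]]

```text
clock: 19.25
ee_pos: [0.5108, 0.219, -0.0053]
ee_rot: [0.031, -3.141, 0.0]
wrist_force: [-0.5, 0.5, -1.4]
grip_width: 0.0208
grip_force: 59.1
```

Call:
jog_arm:
  plan:
    - [[0, 0, 0.007, 0, 0, 0], [0, 0, 0.01, 0, 0, 0], [0, 0, 0.01, 0, 0, 0]]

```text
clock: 19.5
ee_pos: [0.5111, 0.2191, -0.0065]
ee_rot: [-0.031, 3.141, 0.0]
wrist_force: [-1.0, 0.9, -1.5]
grip_width: 0.021
grip_force: 59.2
```

Call:
jog_arm:
  plan:
    - [[0, 0, 0.007, 0, 0, 0], [0, 0, 0.007, 0, 0, 0], [0, 0, 0.007, 0, 0, 0]]

```text
clock: 19.75
ee_pos: [0.5111, 0.2191, -0.0065]
ee_rot: [-0.031, 3.141, 0.0]
wrist_force: [-3.2, -0.9, 5.3]
grip_width: 0.0208
grip_force: 60.1
```

Call:
jog_arm:
  plan:
    - [[0, 0, 0.005, 0, 0, 0], [0, 0, 0.005, 0, 0, 0], [0, 0, 0.005, 0, 0, 0]]

```text
clock: 20.0
ee_pos: [0.5112, 0.2191, -0.0066]
ee_rot: [-0.031, 3.141, 0.0]
wrist_force: [-4.1, -0.9, 8.9]
grip_width: 0.021
grip_force: 60.6
```

Call:
jog_arm:
  plan:
    - [[0, 0, -0.005, 0, 0, 0], [0, 0, -0.005, 0, 0, 0], [0, 0, -0.005, 0, 0, 0], [0, 0, -0.005, 0, 0, 0], [0, 0, -0.005, 0, 0, 0], [0, 0, -0.005, 0, 0, 0]]
  hand: 0.5

```text
clock: 20.5
ee_pos: [0.511, 0.219, -0.0079]
ee_rot: [0.031, -3.141, 0.0]
wrist_force: [-0.8, -1.0, -0.1]
grip_width: 0.043
grip_force: 0.0
```

Call:
jog_arm:
  plan:
    - [[0, 0, -0.05, 0, 0, 0], [0, 0, -0.15, 0, 0, 0], [0, 0, -0.35, 0, 0, 0], [0, 0, -0.6, 0, 0, 0], [0, 0, -0.85, 0, 0, 0], [0, 0, -1, 0, 0, 0], [0, 0, -1, 0, 0, 0], [0, 0, -1, 0, 0, 0]]

```text
clock: 21.17
ee_pos: [0.5129, 0.2196, 0.1455]
ee_rot: [-0.031, 3.136, 0.002]
wrist_force: [-0.4, 0.2, -0.8]
grip_width: 0.0426
grip_force: 0.0
```

```bash
python3 - <<'E'
from h import *
print(state()['ee_pos'])
w=read_camera('wrist')[:,:,::-1]; t=read_camera('top')[:,:,::-1][180:330,90:530]
o=np.zeros((575,800,3),np.uint8); o[:300]=cv2.resize(w,(400,300)) if 0 else 0
o[:302,:402]=cv2.resize(w,(402,302)); o[302:575]=cv2.resize(t,(800,273)); cv2.imwrite('pics/c12.png',o)
i=camera_info('top')
for n in ['stand','narrow_roll','wide_roll','brush','measure']:
    for q in outline_of('top',n)[:1]: print(n,round(q['confidence'],2),q['bbox'])
E
```

```text
[0.5129 0.2196 0.1455]
stand 0.73 [389.1, 189.0, 464.5, 302.8]
narrow_roll 0.74 [406.9, 200.2, 440.6, 231.5]
wide_roll 0.76 [474.7, 212.3, 511.9, 245.1]
brush 0.98 [174.1, 215.8, 207.1, 309.5]
measure 0.82 [120.6, 213.7, 153.1, 237.9]
```

View pics/c12.png

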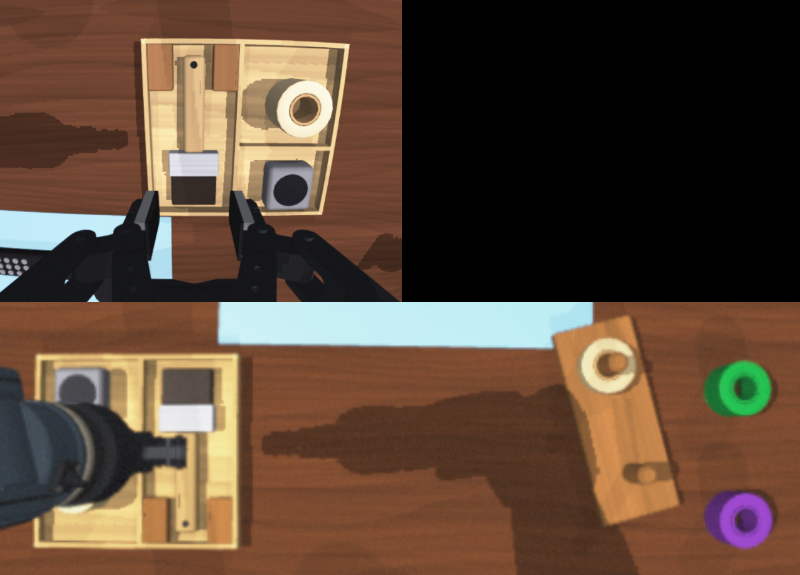

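The brush lies flat with its handle end between the blocks (194,60), the roll stands in the square bay (304,108), and the stand and narrow roll are where they were. Handing in.

```bash
python3 -c "
from rig import *
print(finish_job())"
```

```text
the job is handed in; nothing more can be done
None
```

The tray is packed and handed in at about 21 s of the 64 s allowed: the wide roll stands on end in the square compartment, and the brush lies flat with its handle end between the two blocks. My first close on the brush missed because the fingertips were still above the handle; a second, lower try gripped it, and the last pictures show the stand and narrow roll unmoved.

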